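Switch off the slide shaker and take out its slide carrier

TASK

Pick up the marker and, using it as a stylus, push down the raised near end of the orange rocker so that the rocker flips over to off; do not touch the switches with the gripper itself and leave the other three rockers as they are, then lay the marker back down flat on the bench. After that lift the spring-loaded finger of the slide shaker by its red tab until it stays up by itself, take out the blue slide carrier, keep it level, and lay it gently and flat inside the enamel tray, about in the middle, letting go only once it stands on the tray's bottom. Leave the other things on the bench where they are.

Things in the scene. Friction and masses are not known exactly. Their poses are not given: they have to be found in the camera images.
- shaker: White slide shaker, a low fixed stage 230 (along its x) x 124 x 26 mm. Origin on the bench under the middle of the nest; z up; the body reaches from x = -88 to +143 mm. Its nest floor, 30 mm above the bench, carries the slide carrier between 5 mm high steel corner pieces. A steel spring finger is hinged at its back (+x) between two cheeks that reach 60 mm above the bench.
- hold_finger (a joint): Spring-loaded hold-down finger of the shaker, in rad: 0 = lying level, its rubber foot pressing on the rear of the carrier; grows as the tip is lifted about the hinge, to 1.75 at the stop (standing up, leaning back a little). Over-centre spring: below 0.75 rad it snaps shut (about 4 N at the tab when shut), above 0.75 rad it snaps open by itself and stays up. Damped: lifting faster than 0.15 m/s takes clearly more force. The arm of the finger is 12 mm wide and 6 mm thick.
- finger_tab (a point): Grip point on the red upright tab at the tip of the finger, moving with it. The tab is 16 mm wide (along the shaker's y), 8 mm thick (along its x) and 30 mm tall; this point is 12 mm below the top of the tab. With the finger shut it lies at x = +47, z = +67 mm in the shaker's frame, 31 mm above the carrier's plate.
- finger_hinge (a point): Hinge axis of the finger, parallel to the shaker's y, at x = +125, z = +52 mm in the shaker's frame. The tab's grip point lies 78 mm ahead of it towards the shaker's -x and 15 mm above it when the finger is shut.
- carrier: Blue slide carrier, a flat plate 120 (x) x 88 (y) x 6 mm with two glass slides on it and a black grip rib 46 (x) x 20 (y) mm, standing from 6 to 28 mm above the underside, its middle at x = -12 mm. About 0.15 kg. Origin at the middle of the underside. At the start it lies in the shaker's nest with its axes along the shaker's, 30 mm above the bench, 2.5 mm of play all round.
- switch_box: Black base of the bench switch box, fixed, 72 (x) x 122 (y) x 8 mm with 41 mm high end cheeks, carrying four switch modules side by side along its y at 26 mm pitch, in varying order. Origin at the middle of its underside; its -x side faces the robot.
- switch_orange: Switch module with the orange rocker, fixed, 56 (x) x 26 (y) mm, its top 40 mm above the bench. Origin at the middle of its underside, 8 mm above the bench; axes as the switch box's. The rocker is a cap 34 (x) x 16 (y) x 6 mm, turning about an axis along y at x = 0, 48 mm above the bench; its ends are at x = -17 and +17 mm. While on, the near (-x) end of its top is 55 mm above the bench; when level its top is at 51 mm, when off the near end is at 47 mm.
- rocker_orange (a joint): Orange rocker, in rad: 0 = on, near (-x) end raised; 0.44 = off, near end down. It has no spring and stays where it is left: push the near end down until it stops. That takes about 1 N.
- switch_grey: The same module with a grey rocker; stays on.
- switch_white: The same module with a white rocker; stays on.
- switch_blue: The same module with a blue rocker; stays on.
- rocker_grey (a joint): Grey rocker, values as the orange one.
- rocker_white (a joint): White rocker, values as the orange one.
- rocker_blue (a joint): Blue rocker, values as the orange one.
- marker: Felt marker, dark red and white barrel with a black cap, lying on the bench in front of the switch box: 139 mm long along its x (ends at +-70 mm), 17 mm wide, 17 mm high (it feels like a square bar and does not roll), 19 g. Origin at the middle of its underside. Its +x end points roughly towards the switch box.
- tray: Shallow enamel tray, fixed, 144 (x) x 215 (y) mm, rim 24 mm high, clear inside 126 x 202 mm between the walls. Origin at the middle of its underside; its long axis is y, which points roughly back towards the robot (against world x). A grey liner makes its bottom, 4 mm above the bench.
- pencil: Loose red pencil, 142 x 7 x 7 mm, between shaker and tray; a bystander.
Mind the look-alikes: they are no part of the job. Leave any green look-alike of the marker alone.

How it is judged:
On the way, in this order (a step that is already met when the one before it is completed fails the run):
1. The marker is off the bench and the orange rocker has flipped to off (past 0.3 rad) (value of joint rocker_orange above 0.3 rad and height (world z) of marker above 0.02 m), for 0.1 s.
2. The marker lies on the bench again, released (height (world z) of marker below 0.012 m and angle between marker's own z axis and vertical below 0.15 rad and contact force between the fingers and marker below 0.05 N), for 0.1 s.
3. The spring finger stands up by itself (past 1.5 rad, not held) with the carrier still in the nest (value of joint hold_finger above 1.5 rad and z of carrier in the frame of shaker below 0.036 m and contact force between the fingers and shaker below 0.05 N), for 0.1 s.
4. The carrier is lifted clear of the nest (z of carrier in the frame of shaker above 0.045 m), for 0.1 s.
At the end, for the whole second after the job is handed in: The carrier lies flat and at rest on the tray's bottom, within 30 mm across and 55 mm along of its middle; the finger stands up (past 1.5 rad); orange rocker off (past 0.3 rad), the other three on (below 0.1); the marker lies flat and at rest on the bench, underside below 12 mm (x of carrier in the frame of tray between -0.03 and 0.03 m and y of carrier in the frame of tray between -0.055 and 0.055 m and z of carrier in the frame of tray below 0.008 m and angle between carrier's own z axis and vertical below 0.07 rad and linear speed of each of carrier, marker below 0.02 m/s and value of joint hold_finger above 1.5 rad and value of joint rocker_orange above 0.3 rad and value of joint each of rocker_grey, rocker_white, rocker_blue below 0.1 rad and height (world z) of marker below 0.012 m and angle between marker's own z axis and vertical below 0.15 rad); the robot touches nothing.
It fails at once if The robot itself touches a switch (more than 0.3 N) (contact force between any of the fingers, the arm and switch_box above 0.3 N or contact force between any of the fingers, the arm and switch_orange above 0.3 N or contact force between any of the fingers, the arm and switch_grey above 0.3 N or contact force between any of the fingers, the arm and switch_white above 0.3 N or contact force between any of the fingers, the arm and switch_blue above 0.3 N).
It fails at once if One of the other three rockers is flipped (past 0.22 rad) (value of joint any of rocker_grey, rocker_white, rocker_blue above 0.22 rad).
It fails at once if The carrier is tilted by more than 0.5 rad, or pulled more than 12 mm off the nest floor with the finger still below 0.75 rad ((z of carrier in the frame of shaker above 0.042 m and horizontal distance between carrier and shaker below 0.08 m and value of joint hold_finger below 0.75 rad) or angle between carrier's own z axis and vertical above 0.5 rad).
It fails at once if The carrier is let go more than 20 mm above the tray's bottom (horizontal distance between carrier and tray below 0.15 m and z of carrier in the frame of tray above 0.024 m and contact force between the fingers and carrier below 0.05 N).
It fails at once if The loose pencil is moved by more than 30 mm (distance of pencil from where it was at the start of the episode above 0.03 m).
It also fails if it takes over 61 s, if anything falls off the work surface, if the arm or the gripper's body presses on something with over 40 N, if the wrist force passes 120 N, or if a joint passes its speed limit or range.

ROBOT

A 7-joint arm with a two-finger parallel gripper is mounted at the origin on a cart in front of the work surface, level with it; the furniture and walls round the work are solid. World frame = base frame: x ahead of the robot, y to its left, z up, the work surface at z = 0. Lengths are in m, angles in rad, forces in N, time in s.
With the tool pointing down it reaches from about 0.4 to 0.9 m from the base axis. Payload 5.5 kg.
Tool frame: the origin (TCP) lies midway between the tips of the shut fingers; the grasp point (between the pads) lies 19 mm behind it (manip.grip_depth is the distance from the TCP to the grasp point, in m); z points along the fingers, x is the direction in which the jaws open and shut, and the axes are right-handed (so a half turn about z gives the same grasp; the last joint's range is limited). The gripper opens to 92 mm and grips with 3 to 60 N. Pads are 19 mm wide; open, the fingers measure 130 mm over their backs; the gripper's body (75 mm by 190 mm) begins 47 mm behind the grasp point.
Start: joints at [1.541, 0.501, -0.427, 1.55, 0.221, 1.138, -0.21], TCP at [0.188, -0.622, 0.227] pointing down, gripper open.
Joint ranges: [-2.88, 2.88], [-0.31, 2.03], [-1.54, 1.56], [0.2, 2.42], [-1.41, 4.55], [0.19, 2.02], [-2.57, 2.57]. Speed limits (rad/s): [2.57, 2.57, 3.14, 3.14, 3.14, 3.14, 3.14].

INTERFACE

Orientations are given as a unit quaternion [x, y, z, w].
In Python, from bench import manip, effector, viewer gives the robot as it stands. Calls block until the motion is done:
- manip.move_pose(position, orientation): joint-space move of the TCP to a pose.
- manip.servo_line(position, ori=None, vel=0.15): straight line of the TCP; ori=None keeps the orientation; vel is the mean speed in m/s.
- manip.movej(angles): joint-space move.
- effector.open_jaws() and effector.close(f_grip=None): open the fingers fully, or close them until they stop; f_grip is the grip in N (None keeps the last).
- manip.sleep(seconds).
- manip.solve_ik(position, orientation): joint angles nearest the present ones, or None.
- viewer.get_image(name): name is "side" or "top"; returns the picture (384x512x3 uint8, red, green, blue); there is no depth.
- viewer.get_calibration(name): a dict with "vfov" (degrees; the focal length in pixels is half the picture's height over the tangent of half this angle, whatever the lens; pixels are square), "cx", "cy" (the principal point, pixels), "dist_coeffs" ([k1, k2, p1, p2, k3] as OpenCV has them; the pictures are not rectified), "eye" and "attitude" of the camera in the world. Camera axes: x right, y down, z forward; pixel columns grow to the right and rows downward; lengths in m; the calibration is good to about 2 mm. A picture is of the moment at which its call begins. get_calibration takes no time and is no camera call.
A pose or a line that the arm cannot do raises manip.PlanningError and nothing moves.
- manip.hand_in(): hands the job in, once; it reports no verdict.
Readings, each from a call of its own:
- manip.current_clock(): time.
- manip.current_q(): joint angles.
- manip.current_joint_velocities(): joint speeds.
- manip.current_tau(): joint torques, N m.
- manip.current_tool_pos(): TCP position.
- manip.current_tcp_rot(): TCP orientation.
- manip.current_force(): force on the tool from outside, world axes, zero at the start.
- manip.current_wrist_torque(): the same for the moment, N m.
- manip.current_finger_gap(): finger opening in m.
Only numpy, scipy, OpenCV 4.12 (cv2) and the standard library are available. Lean on these libraries where they do the work, as an engineer would, in place of code of your own. Each camera call takes 0.05 s, during which the arm holds its last target.

## Working session

There is one attempt and no reset: what is moved stays moved. The work goes in short steps, each a Python script; the robot and the scene stay as the last script left them, time stands still between calls to the robot, and variables do not carry over. Pictures are saved under pics/ and viewed, and the job is handed in when it is done.

```bash
mkdir -p pics; ls; python3 - <<'E'
from bench import manip, effector, viewer
import cv2
for n in("side","top"):
    im=viewer.get_image(n); cv2.imwrite(f"pics/{n}0.png",im[:,:,::-1]); 
    print(n,viewer.get_calibration(n))
print(manip.current_clock(),manip.current_tool_pos(),manip.current_tcp_rot(),manip.current_force(),manip.current_finger_gap(),manip.grip_depth)
E
```

```text
pics
side {'vfov': 47.6438952977916, 'cx': 252.0492867734652, 'cy': 187.45979634847046, 'dist_coeffs': array([0.05065313, 0.        , 0.        , 0.        , 0.        ]), 'eye': array([-0.73254445,  0.43930143,  0.95523896]), 'attitude': array([-0.45285786,  0.74346822, -0.42350131,  0.25064197])}
top {'vfov': 44.182513331008465, 'cx': 259.499781655417, 'cy': 188.87964542260505, 'dist_coeffs': array([-0.10465428,  0.        ,  0.        ,  0.        ,  0.        ]), 'eye': array([ 0.16056129, -0.2040055 ,  1.71666875]), 'attitude': array([-0.68135298,  0.7239576 , -0.07712122,  0.07547074])}
0.1 [ 0.18736946 -0.6217375   0.22577556] [ 8.02703136e-01 -5.96378149e-01 -6.99170866e-04 -5.39213116e-04] [ 0.08730007 -0.16056032  0.15835202] 0.09182301860097498 0.0188
```

View pics/side0.png

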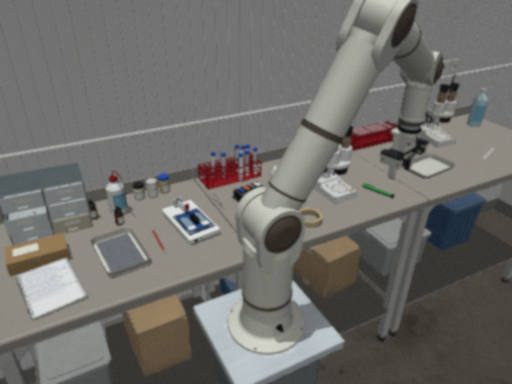

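View pics/top0.png

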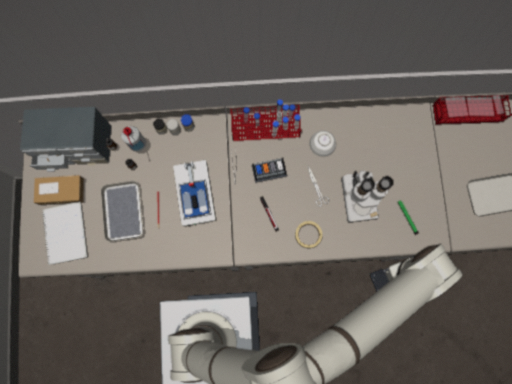

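```bash
cat > h.py <<'E'
from bench import manip, effector, viewer
import cv2, numpy as np
from scipy.spatial.transform import Rotation as R
def cal(n):
    c=viewer.get_calibration(n); f=192/np.tan(np.radians(c['vfov'])/2)
    K=np.array([[f,0,c['cx']],[0,f,c['cy']],[0,0,1.]])
    return K,c['dist_coeffs'],np.array(c['eye']),R.from_quat(c['attitude']).as_matrix()
def ray(n,uv):
    K,d,e,A=cal(n)
    p=cv2.undistortPoints(np.array(uv,float).reshape(-1,1,2),K,d).reshape(-1,2)
    v=np.c_[p,np.ones(len(p))]@A.T
    return e,v/np.linalg.norm(v,axis=1)[:,None]
def plane(n,uv,z):
    e,v=ray(n,uv); return e+v*((z-e[2])/v[:,2])[:,None]
def tri(uvs,uvt):
    e1,a=ray('side',uvs);e2,b=ray('top',uvt);o=[]
    for x,y in zip(a,b):
        s=np.linalg.lstsq(np.c_[x,-y],e2-e1,rcond=None)[0]
        p,q=e1+x*s[0],e2+y*s[1]; o.append(np.r_[(p+q)/2,np.linalg.norm(p-q)])
    return np.array(o)
def proj(n,P):
    K,d,e,A=cal(n)
    return cv2.projectPoints(np.array(P,float).reshape(-1,3),cv2.Rodrigues(A.T)[0],-A.T@e,K,d)[0].reshape(-1,2)
def snap(n,name,box=None,k=8):
    im=viewer.get_image(n)[:,:,::-1].copy(); cv2.imwrite(f'pics/{name}_raw.png',im)
    if box: crop(im,name,box,k)
    return im
def crop(im,name,box,k):
    x0,y0,x1,y1=box; c=cv2.resize(im[y0:y1,x0:x1],None,fx=k,fy=k,interpolation=cv2.INTER_CUBIC)
    for x in range((x0//10+1)*10,x1,10):
        cv2.putText(c,str(x),((x-x0)*k,10),0,.35,(0,255,255),1); cv2.line(c,((x-x0)*k,12),((x-x0)*k,18),(0,255,255),1)
    for y in range((y0//10+1)*10,y1,10):
        cv2.putText(c,str(y),(0,(y-y0)*k+4),0,.35,(0,255,255),1)
    cv2.imwrite(f'pics/{name}.png',c)
E
python3 - <<'E'
from h import *
np.set_printoptions(precision=3,suppress=True)
t=cv2.imread('pics/top0.png');s=cv2.imread('pics/side0.png')
print('marker ends',plane('top',[(262,198),(278,229)],.01))
print('box',plane('top',[(253,170),(269,168),(286,166)],.05))
print('shaker',plane('top',[(192,163),(198,205)],.03))
print('tray',plane('top',[(124,212)],.01)); print('green',plane('top',[(408,217)],.01))
crop(t,'t_sw',(225,140,305,240),6); crop(t,'t_sh',(95,150,225,250),6)
crop(s,'s_sw',(215,165,275,215),10); crop(s,'s_sh',(85,185,225,275),5)
E
```

```text
marker ends [[ 0.5   -0.227  0.01 ]
 [ 0.382 -0.277  0.01 ]]
box [[ 0.598 -0.2    0.05 ]
 [ 0.602 -0.258  0.05 ]
 [ 0.606 -0.321  0.05 ]]
shaker [[0.644 0.025 0.03 ]
 [0.485 0.007 0.03 ]]
tray [[0.478 0.285 0.01 ]]
green [[ 0.396 -0.759  0.01 ]]
```

View pics/t_sw.png

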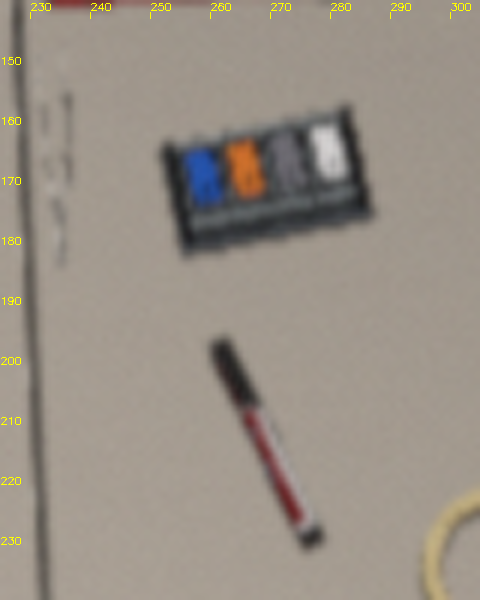

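View pics/t_sh.png

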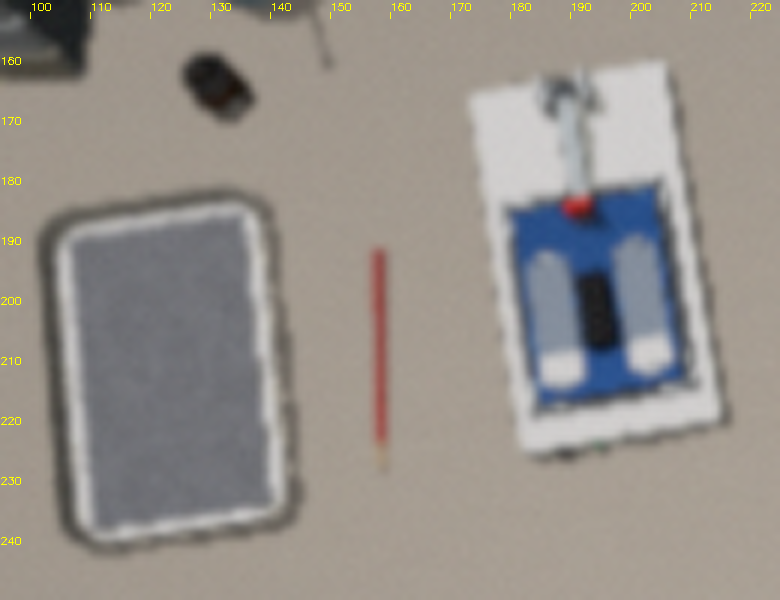

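View pics/s_sw.png

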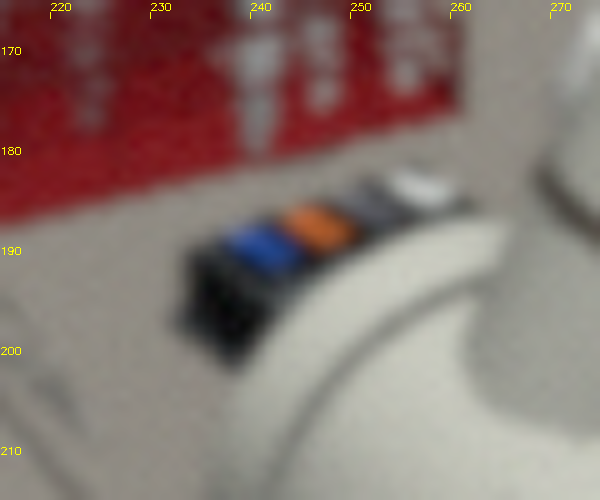

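View pics/s_sh.png

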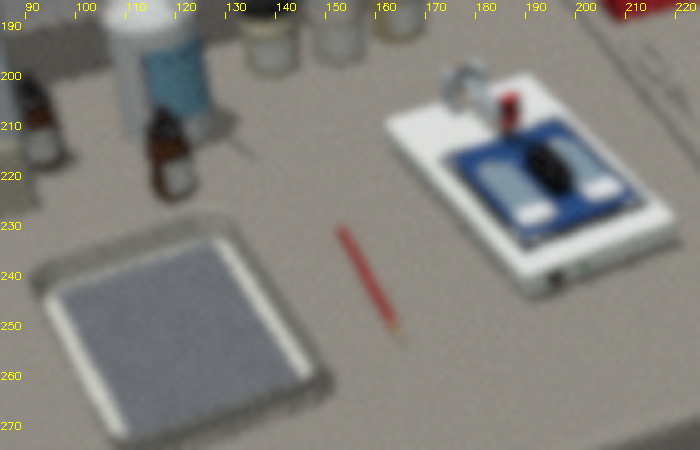

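```bash
python3 - <<'E'
from h import *
np.set_printoptions(precision=1,suppress=True)
for P in ([.5,-.227,.01],[.382,-.277,.01],[.6,-.26,.05],[0,0,0],[0,0,.3],[0,0,.35],[0.5,0.1,.4],[.5,0,.3]): print(P,proj('side',P),proj('top',P))
E
```

```text
[0.5, -0.227, 0.01] [[254. 210.]] [[262.1 198.1]]
[0.382, -0.277, 0.01] [[280.7 222.5]] [[277.9 229.1]]
[0.6, -0.26, 0.05] [[249.8 187.3]] [[269.5 168.5]]
[0, 0, 0] [[265.8 322.9]] [[206.3 341.8]]
[0, 0, 0.3] [[269.1 237.2]] [[194.5 352.3]]
[0, 0, 0.35] [[269.8 220.5]] [[192.  354.5]]
[0.5, 0.1, 0.4] [[162.7 132.4]] [[149.1 178.4]]
[0.5, 0, 0.3] [[194.8 154.8]] [[188.7 184.1]]
```

```bash
cat >> h.py <<'E'
def down(yaw, pitch=0.):
    """tool down, jaw axis at world yaw; pitch about the jaw axis"""
    c,s=np.cos(yaw),np.sin(yaw)
    M=np.array([[c,s,0],[s,-c,0],[0,0,-1.]])
    return (R.from_rotvec(pitch*np.array([c,s,0]))*R.from_matrix(M)).as_quat()
E
python3 - <<'E'
from h import *
np.set_printoptions(precision=3,suppress=True)
print(manip.current_q())
for p in ([.42,-.02,.25],[.44,-.25,.02],[.5,-.24,.06]):
  for y in (113,-67):
    for pt in (0,.2,-.2):
      q=manip.solve_ik(p,down(np.radians(y),pt)); print(p,y,pt,q)
E
```

```text
[ 1.541  0.502 -0.427  1.551  0.221  1.138 -0.21 ]
[0.42, -0.02, 0.25] 113 0 [ 1.205  0.158 -1.297  2.046  0.175  1.059  1.797]
[0.42, -0.02, 0.25] 113 0.2 [ 0.976  0.427 -1.29   1.916  0.435  1.341  1.491]
[0.42, -0.02, 0.25] 113 -0.2 [-0.657 -0.152  0.663  2.225  0.018  0.852  1.97 ]
[0.42, -0.02, 0.25] -67 0 [ 1.18   0.147 -1.265  2.046  0.161  1.057 -1.331]
[0.42, -0.02, 0.25] -67 0.2 [ 1.44  -0.197 -1.223  2.179 -0.385  0.898 -0.739]
[0.42, -0.02, 0.25] -67 -0.2 [ 0.934  0.381 -1.215  1.916  0.39   1.319 -1.603]
[0.44, -0.25, 0.02] 113 0 [ 1.399  1.071 -1.308  2.024  1.198  1.143  1.497]
[0.44, -0.25, 0.02] 113 0.2 [ 1.25   1.142 -1.309  1.911  1.201  1.4    1.441]
[0.44, -0.25, 0.02] 113 -0.2 [ 1.558  1.048 -1.309  2.121  1.218  0.901  1.565]
[0.44, -0.25, 0.02] -67 0 [ 0.905  0.597 -0.541  2.038  0.507  0.64  -1.145]
[0.44, -0.25, 0.02] -67 0.2 [ 1.052  0.567 -0.56   2.134  0.309  0.417 -0.864]
[0.44, -0.25, 0.02] -67 -0.2 [ 0.771  0.664 -0.519  1.925  0.593  0.875 -1.289]
[0.5, -0.24, 0.06] 113 0 [ 1.287  1.02  -1.307  1.895  1.094  1.184  1.534]
[0.5, -0.24, 0.06] 113 0.2 [ 1.143  1.1   -1.308  1.77   1.119  1.448  1.484]
[0.5, -0.24, 0.06] 113 -0.2 [ 1.438  0.978 -1.307  2.007  1.086  0.924  1.598]
[0.5, -0.24, 0.06] -67 0 [ 0.874  0.605 -0.609  1.907  0.481  0.779 -1.172]
[0.5, -0.24, 0.06] -67 0.2 [ 1.006  0.558 -0.622  2.018  0.312  0.544 -0.948]
[0.5, -0.24, 0.06] -67 -0.2 [ 0.758  0.687 -0.601  1.782  0.578  1.024 -1.3  ]
```

```bash
python3 - <<'E'
from h import *
np.set_printoptions(precision=3,suppress=True)
manip.movej([1.541,.1,-.427,1.8,.221,1.138,-.21]); print(manip.current_clock(),manip.current_tool_pos())
manip.movej([.2,.1,-.427,1.8,.221,1.138,-1.0]); print(manip.current_clock(),manip.current_tool_pos())
snap('side','s1',(200,160,310,240),7);snap('top','t1',(220,140,320,240),6)
E
```

```text
0.8 [ 0.145 -0.52   0.344]
3.175 [0.539 0.022 0.345]
```

View pics/s1_raw.png

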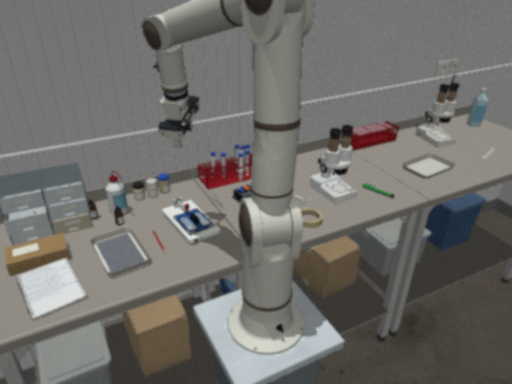

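View pics/s1.png

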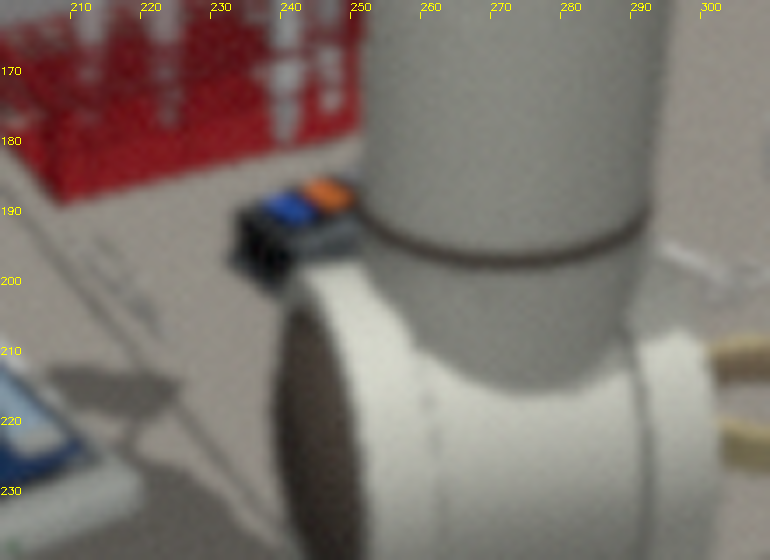

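View pics/t1_raw.png

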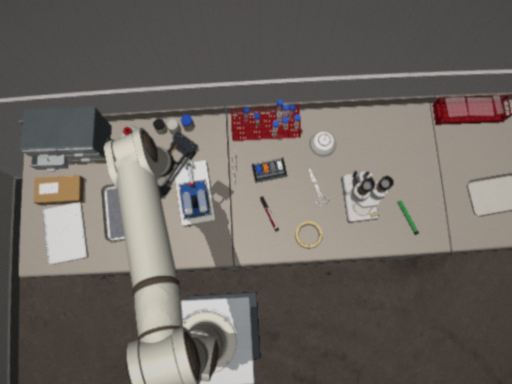

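```bash
python3 - <<'E'
from h import *
np.set_printoptions(precision=4,suppress=True)
t=cv2.imread('pics/top0.png');s=cv2.imread('pics/side0.png')
def comp(im,box,lo,hi,hsv=True,minA=5):
    x0,y0,x1,y1=box;k=4
    c=cv2.resize(im[y0:y1,x0:x1],None,fx=k,fy=k,interpolation=cv2.INTER_CUBIC)
    h=cv2.cvtColor(c,cv2.COLOR_BGR2HSV); m=cv2.inRange(h,np.array(lo),np.array(hi))
    n,l,st,ce=cv2.connectedComponentsWithStats(m)
    i=1+np.argmax(st[1:,4]); cs,_=cv2.findContours((l==i).astype(np.uint8),0,2)
    cnt=max(cs,key=cv2.contourArea)
    f=lambda p:(np.array(p,float)+.5)/k-.5+[x0,y0]
    return f(ce[i]),st[i,4]/k/k,f(cnt[:,0,:])
def rect(c):
    r=cv2.minAreaRect(c.astype(np.float32)); return r,cv2.boxPoints(r)
OR=((5,120,90),(18,255,255)); BL=((100,120,60),(125,255,255)); RD=((172,130,100),(180,255,255))
RB=((0,0,0),(180,255,60))
bt=(240,150,295,190); bs=(228,175,265,205)
ot,A,_=comp(t,bt,*OR);os,A2,_=comp(s,bs,*OR);print('orange',ot,A,os,A2,tri([os],[ot]))
b1,A,_=comp(t,bt,*BL);b2,A2,_=comp(s,bs,*BL);print('blue',b1,A,b2,A2,tri([b2],[b1]), )
w1,A,_=comp(t,(270,155,290,175),(0,0,170),(180,60,255)); print('white',w1,A)
P=plane('top',[b1,ot,w1],.051); print(P, np.diff(P,axis=0), 'pitch y dir',(P[2]-P[0])[:2],np.linalg.norm(P[2]-P[0]))
# marker
x=comp(t,(250,190,290,240),(0,0,0),(180,255,85)); print('cap dark',x[0],x[1])
# marker: difference from bench in chroma/brightness
box=(250,190,290,240); g=t[190:240,250:290].astype(float); bg=np.median(t[185:245,235:250].reshape(-1,3),0)
m=(np.abs(g-bg).sum(2)>60).astype(np.uint8); n,l,st,ce=cv2.connectedComponentsWithStats(m); i=1+np.argmax(st[1:,4])
yy,xx=np.nonzero(l==i); W=np.c_[xx+250,yy+190]; Q=plane('top',W,.012)[:,:2]; c=Q.mean(0); u=np.linalg.svd(Q-c)[2][0]
pr=(Q-c)@u; print('marker c',c,'yaw',np.degrees(np.arctan2(u[1],u[0])),'ext',pr.min(),pr.max())
# tab
t1,A,ct=comp(t,(180,175,200,192),(0,130,90),(8,255,255)); t2,A2,cs=comp(s,(178,198,195,215),(0,130,90),(8,255,255)); print('tab',t1,A,t2,A2,tri([t2],[t1]))
print('tab extents top',ct.min(0),ct.max(0),'side',cs.min(0),cs.max(0))
# carrier
c1,A,cc=comp(t,(170,170,220,230),(100,100,50),(125,255,255)); print(c1,A)
r,bp=rect(cc); print(r,plane('top',bp,.036),plane('top',[r[0]],.036))
c2,A2,cc2=comp(s,(165,200,220,245),(100,100,50),(125,255,255)); r2,_=rect(cv2.convexHull(cc2.astype(np.float32))[:,0]);print(c2)
# rib
k1,A,kc=comp(t,(184,190,200,212),(0,0,0),(180,255,70)); k2,A2,kc2=comp(s,(182,207,202,230),(0,0,0),(180,255,70)); print('rib',k1,A,k2,A2,tri([k2],[k1]))
E
```

```text
orange [265.4677 167.6038] 46.375 [246.6121 187.3917] 20.5625 [[ 0.6033 -0.2462  0.0518  0.0018]]
blue [258.5315 169.0319] 45.8125 [241.0938 189.7739] 20.5625 [[ 0.6004 -0.2204  0.0492  0.001 ]]
white [279.2615 164.6524] 24.5
[[ 0.6002 -0.22    0.051 ]
 [ 0.604  -0.2455  0.051 ]
 [ 0.612  -0.2964  0.051 ]] [[ 0.0038 -0.0255  0.    ]
 [ 0.008  -0.0509  0.    ]] pitch y dir [ 0.0119 -0.0765] 0.07736564069602071
cap dark [263.4223 202.0634] 38.3125
marker c [ 0.445  -0.2447] yaw -159.5002713215383 ext -0.06804194589748726 0.07713751801371366
tab [191.1029 183.8603] 4.25 [186.3102 205.0787] 1.6875 [[0.5545 0.0247 0.0752 0.0018]]
tab extents top [189.625 183.125] [192.125 184.875] side [185.625 204.375] [186.875 205.625]
[194.2839 195.3197] 323.3125
((194.3498992919922, 198.9478759765625), (32.810970306396484, 24.500272750854492), 80.23822784423828) [[ 0.5623  0.072   0.036 ]
 [ 0.5725 -0.017   0.036 ]
 [ 0.4515 -0.0329  0.036 ]
 [ 0.4415  0.0548  0.036 ]] [[0.5065 0.0191 0.036 ]]
[191.0192 219.509 ]
rib [194.2251 201.5283] 64.125 [194.1723 218.5055] 62.375 [[0.4945 0.0187 0.0511 0.0019]]
```

```bash
python3 - <<'E'
from h import *
np.set_printoptions(precision=3,suppress=True)
d=np.array([np.cos(np.radians(22)),np.sin(np.radians(22))]); G=np.array([.441,-.248])-.010*d
o=down(np.radians(-68))
manip.move_pose([*G,.10],o); print(manip.current_clock(),manip.current_q(),manip.current_tool_pos())
snap('top','t2',(220,140,320,240),6)
E
```

```text
4.7 [ 0.585  0.382 -0.135  2.033  0.074  0.729 -0.78 ] [ 0.434 -0.251  0.101]
```

View pics/t2.png

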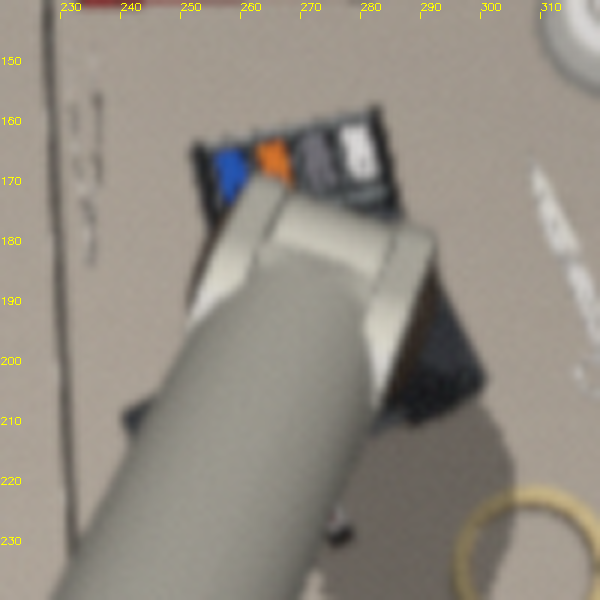

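The arm now hides most of the marker; only its rear end at (276,230) shows. The dark-red marker at (270,214) was chosen over the green one at (408,217) and the pencil at (157,208). Grasp now.

```bash
python3 - <<'E'
from h import *
np.set_printoptions(precision=3,suppress=True)
p=np.array(manip.current_tool_pos())
d=np.array([np.cos(np.radians(22)),np.sin(np.radians(22))]); G=np.array([.441,-.248])-.010*d
manip.servo_line([*G,.004]); print(manip.current_clock(),manip.current_tool_pos(),manip.current_force())
effector.close(35); print(manip.current_clock(),manip.current_finger_gap(),manip.current_force(),manip.current_tool_pos())
manip.servo_line([*G,.09]); print(manip.current_clock(),manip.current_finger_gap(),manip.current_force(),manip.current_tool_pos())
a=np.radians(8.85); x=np.array([np.cos(a),np.sin(a)]); O=np.array([.6037,-.2458])
T=O+x*(-.013-.0778)
manip.move_pose([*T,.105],down(a-np.pi/2,-.2)); print(manip.current_clock(),manip.current_q(),manip.current_tool_pos(),manip.current_finger_gap())
snap('side','s3',(210,150,310,230),7);snap('top','t3',(220,140,320,240),6)
E
```

```text
5.5417 [ 0.432 -0.252  0.005] [-0.558  0.372  0.061]
6.6917 0.016829378672795683 [ 0.067 -0.731  0.32 ] [ 0.432 -0.252  0.004]
7.4167 0.01685905837387359 [-0.577 -0.139 -1.109] [ 0.431 -0.252  0.09 ]
7.8583 [ 0.383  0.589 -0.036  1.695  0.135  1.04  -1.141] [ 0.515 -0.258  0.103] 0.01668683524030099
```

View pics/t3.png

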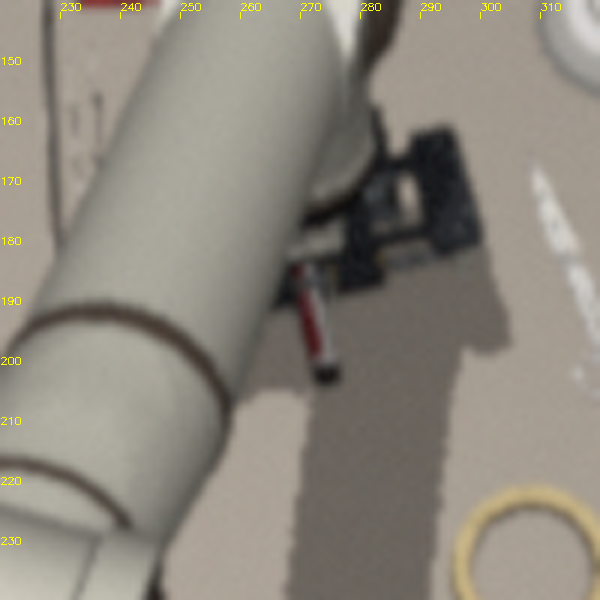

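View pics/s3.png

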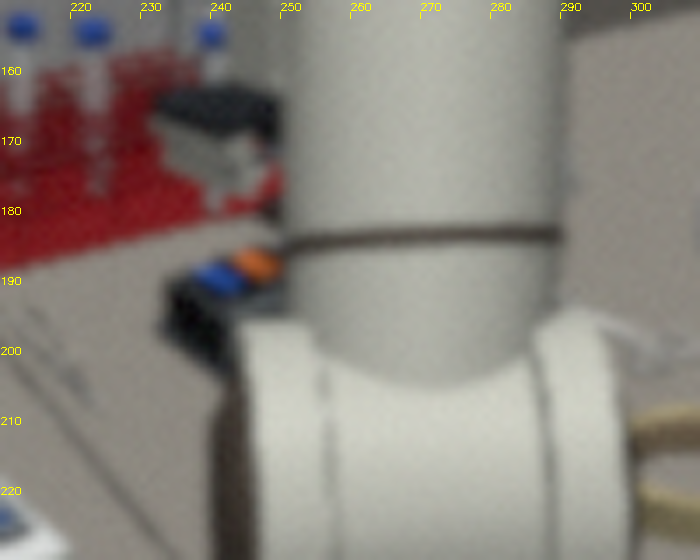

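```bash
python3 - <<'E'
from h import *
np.set_printoptions(precision=3,suppress=True)
a=np.radians(8.85); x=np.array([np.cos(a),np.sin(a),0]);p=np.array(manip.current_tool_pos());z=np.array([0,0,1])
print(p)
ft=x*np.cos(.2)-z*np.sin(.2); n=x*np.sin(.2)+z*np.cos(.2)
for s in (-.05,-.055,-.06,-.065): print(s,proj('top',p+ft*s+n*.006))
im=cv2.imread('pics/t3_raw.png'); crop(im,'t3z',(262,178,290,210),20)
E
```

```text
[ 0.512 -0.26   0.103]
-0.05 [[274.392 201.222]]
-0.055 [[274.712 202.537]]
-0.06 [[275.034 203.854]]
-0.065 [[275.356 205.175]]
```

View pics/t3z.png

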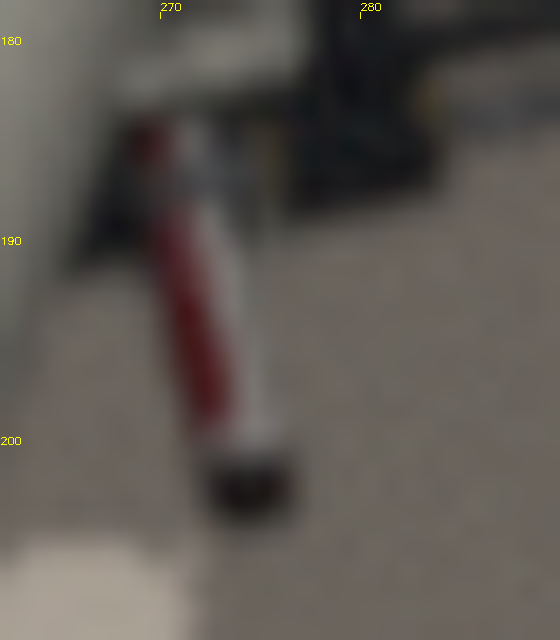

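The rear end of the held marker at (274.3,203.5) in top agrees with the prediction to within 2 mm. Push.

```bash
python3 - <<'E'
from h import *
np.set_printoptions(precision=3,suppress=True)
a=np.radians(8.85); x=np.array([np.cos(a),np.sin(a)]); y=np.array([-x[1],x[0]]); O=np.array([.6037,-.2458])
T=O+x*(-.013-.0778)-.0012*y
for zt in (.056,.051,.0475,.0455):
    manip.servo_line([*T,zt+.0188],vel=.05 if zt<.056 else .1); print(zt,manip.current_clock(),manip.current_tool_pos(),manip.current_force(),manip.current_finger_gap())
snap('side','s4',(210,150,310,230),7);snap('top','t4')
E
```

```text
0.056 8.4083 [ 0.513 -0.261  0.074] [ 0.18  -1.044 -0.293] 0.016633276589276304
0.051 8.6583 [ 0.514 -0.261  0.07 ] [ 0.628 -0.221  0.444] 0.016434458189706583
0.0475 8.9083 [ 0.515 -0.261  0.067] [-0.282  0.423  3.672] 0.016655871915434127
0.0455 9.1583 [ 0.514 -0.261  0.064] [-1.845 -0.477  4.14 ] 0.016301333433020534
```

View pics/s4.png

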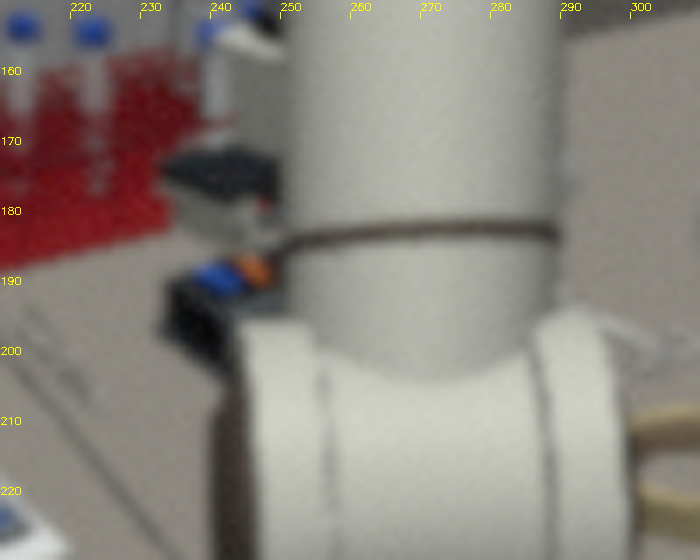

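```bash
python3 - <<'E'
from h import *
np.set_printoptions(precision=3,suppress=True)
a=np.radians(8.85); x=np.array([np.cos(a),np.sin(a)]); y=np.array([-x[1],x[0]]); O=np.array([.6037,-.2458])
T=O+x*(-.013-.0778)-.0012*y
manip.servo_line([*T,.043+.0188],vel=.05);print(manip.current_clock(),manip.current_tool_pos(),manip.current_force(),manip.current_wrist_torque())
manip.sleep(.1)
manip.servo_line([*T,.115],vel=.15)
# back over start
d=np.array([np.cos(np.radians(22)),np.sin(np.radians(22))]); G=np.array([.441,-.248])-.010*d
manip.move_pose([*G,.06],down(np.radians(-68)));print(manip.current_clock(),manip.current_tool_pos(),manip.current_force())
snap('side','s5',(200,150,310,240),7);snap('top','t5',(220,140,320,240),6)
E
```

```text
9.5083 [ 0.513 -0.261  0.062] [-3.809 -1.48   4.977] [-0.295  0.393 -0.032]
10.6083 [ 0.429 -0.251  0.059] [2.447 0.418 0.284]
```

View pics/s5.png

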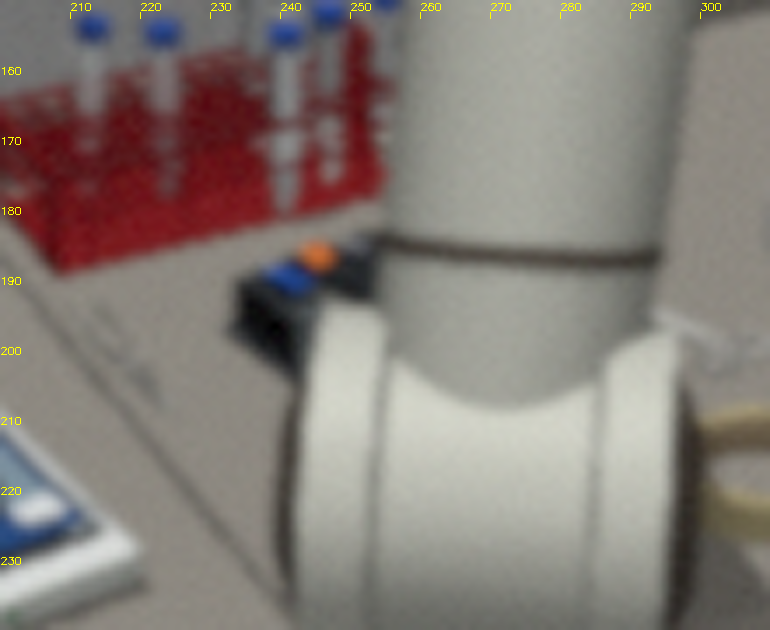

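View pics/t5.png

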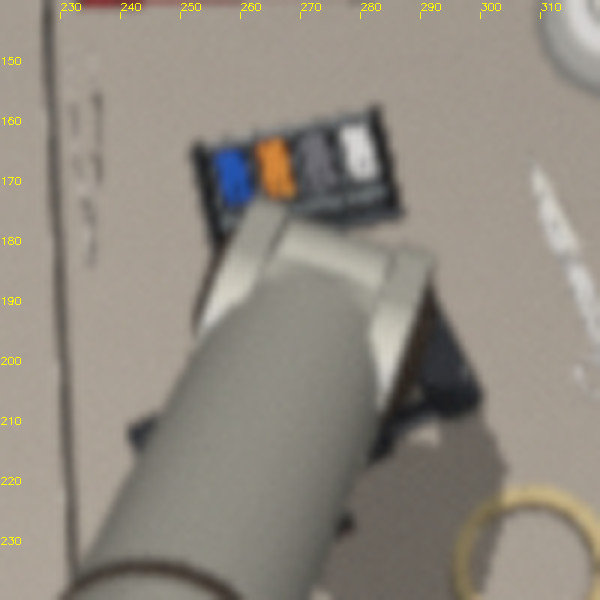

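```bash
python3 - <<'E'
from h import *
np.set_printoptions(precision=3,suppress=True)
d=np.array([np.cos(np.radians(22)),np.sin(np.radians(22))]); G=np.array([.441,-.248])-.010*d
manip.servo_line([*G,.008],vel=.1);print(manip.current_clock(),manip.current_tool_pos(),manip.current_force())
manip.servo_line([*G,.0045],vel=.05);print(manip.current_clock(),manip.current_tool_pos(),manip.current_force())
effector.open_jaws();print(manip.current_clock())
manip.servo_line([*G,.09],vel=.2);print(manip.current_clock())
# hover over finger tab
a=np.radians(7); S=np.array([.5065,.0188]); x=np.array([np.cos(a),np.sin(a)])
for y in (97,-83):
    print(y,manip.solve_ik([*(S+.047*x),.16],down(np.radians(y))))
E
```

```text
11.375 [ 0.432 -0.252  0.008] [ 0.646  0.118 -0.447]
11.625 [ 0.433 -0.252  0.005] [ 1.186 -0.016  4.644]
12.8833
13.4583
97 [ 0.569  0.515 -0.853  1.847  0.46   0.989  1.212]
-83 [ 0.039  0.38  -0.162  1.865  0.076  0.903 -1.608]
```

```bash
python3 - <<'E'
from h import *
np.set_printoptions(precision=3,suppress=True)
manip.move_pose([.554,.0246,.14],down(np.radians(-83)));print(manip.current_clock(),manip.current_tool_pos(),manip.current_q())
snap('side','s6',(150,130,250,230),7);snap('top','t6',(220,140,320,240),6)
E
```

```text
14.6333 [0.553 0.023 0.139] [ 0.036  0.409 -0.156  1.879  0.083  0.862 -1.612]
```

View pics/s6.png

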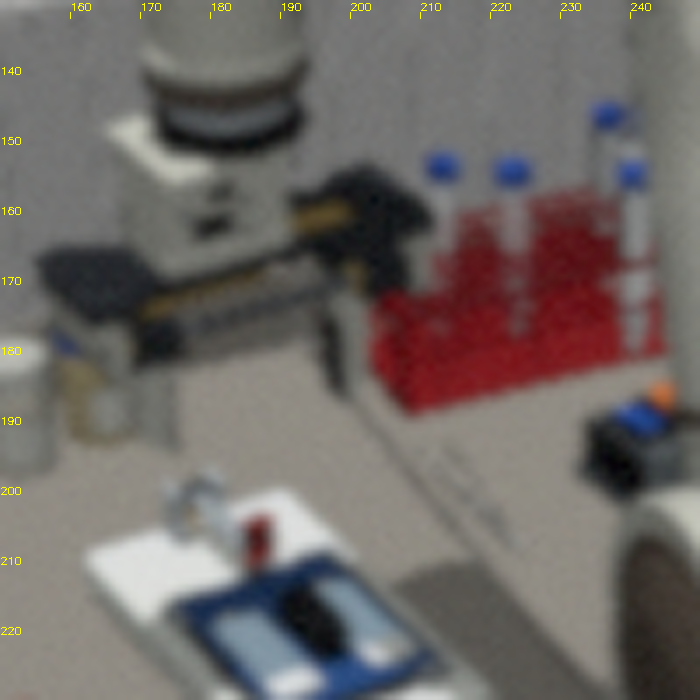

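View pics/t6.png

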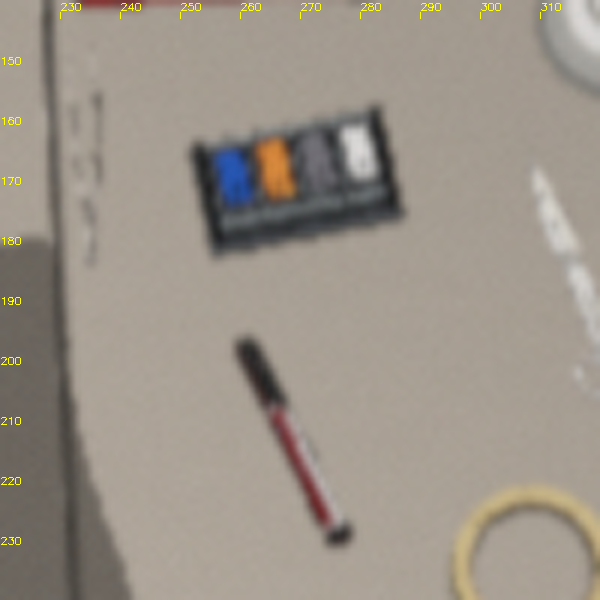

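```bash
python3 - <<'E'
from h import *
np.set_printoptions(precision=3,suppress=True)
a=np.radians(7); x=np.array([np.cos(a),np.sin(a),0]); z=np.array([0,0,1]); yw=a-np.pi/2
G0=np.array([.554,.0246,.067]); H=G0+.078*x-.015*z
def tgt(th,k=.5):
    r=G0-H; c,s=np.cos(th),np.sin(th)
    rx,rz=r@x,r@z      # lift: -x tip goes up
    g=H+x*(rx*c+rz*s)+z*(-rx*s+rz*c)
    o=down(yw,-k*th); return g+R.from_quat(o).as_matrix()[:,2]*manip.grip_depth,o,g
ths=np.arange(.16,1.0,.16); 
print([manip.solve_ik(*tgt(t)[:2]) is not None for t in ths],[tgt(t)[2] for t in ths])
manip.servo_line(tgt(0)[0],vel=.12);print(manip.current_clock(),manip.current_tool_pos(),manip.current_force())
effector.close(25);print(manip.current_clock(),manip.current_tool_pos(),manip.current_finger_gap(),manip.current_force())
snap('side','s7',(150,150,250,230),7)
E
```

```text
[True, True, True, True, True, True] [array([0.557, 0.025, 0.079]), array([0.563, 0.026, 0.091]), array([0.57 , 0.027, 0.101]), array([0.578, 0.028, 0.111]), array([0.588, 0.029, 0.118]), array([0.599, 0.03 , 0.124])]
15.65 [0.555 0.025 0.049] [-0.095  0.172  1.395]
16.8167 [0.554 0.024 0.048] 0.015572870987249944 [ 0.766 -3.509 -0.395]
```

View pics/s7.png

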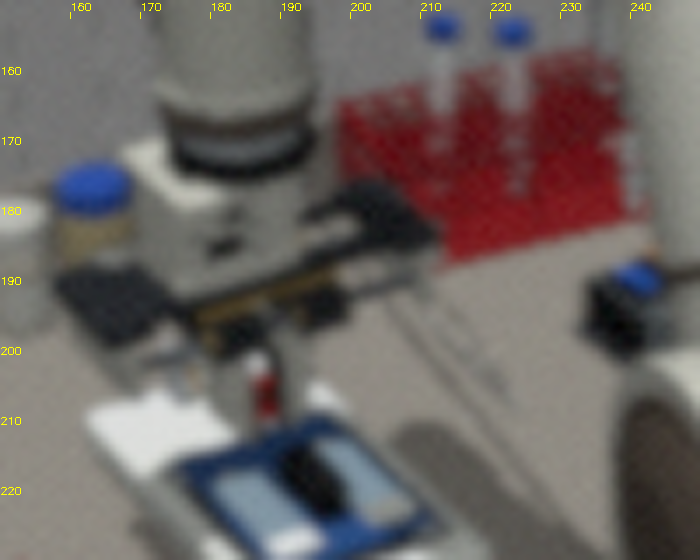

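Tab is between the pads (red at (187,206), gap 15.6 mm against 16). Lift along the arc.

```bash
python3 - <<'E'
from h import *
np.set_printoptions(precision=3,suppress=True)
a=np.radians(7); x=np.array([np.cos(a),np.sin(a),0]); z=np.array([0,0,1]); yw=a-np.pi/2
G0=np.array([.554,.0246,.067]); H=G0+.078*x-.015*z
def tgt(th,k=.5):
    r=G0-H; c,s=np.cos(th),np.sin(th)
    rx,rz=r@x,r@z
    g=H+x*(rx*c+rz*s)+z*(-rx*s+rz*c)
    o=down(yw,-k*th); return g+R.from_quat(o).as_matrix()[:,2]*manip.grip_depth,o,g
for t in np.arange(.16,1.0,.16):
    p,o,_=tgt(t); manip.servo_line(p,o,vel=.08); print(round(t,2),manip.current_clock(),manip.current_tool_pos()-p,manip.current_force(),manip.current_finger_gap())
snap('side','s8',(150,130,250,230),7)
E
```

```text
0.16 17.175 [-0.001 -0.001 -0.001] [-0.96  -4.612 -1.048] 0.01572505461367495
0.32 17.475 [-0.001 -0.001 -0.001] [-3.15  -4.636 -1.092] 0.01616672980271294
0.48 17.775 [-0.002 -0.001 -0.001] [-4.902 -5.189  0.658] 0.015661868872122134
0.64 18.075 [-0.002 -0.001 -0.001] [-6.864 -4.823  4.027] 0.015804667303027035
0.8 18.375 [-0.002 -0.001 -0.   ] [-6.355 -5.584  6.026] 0.015868117820430964
0.96 18.675 [-0.002 -0.001  0.001] [-7.589 -5.111  8.752] 0.01594641393607219
```

View pics/s8.png

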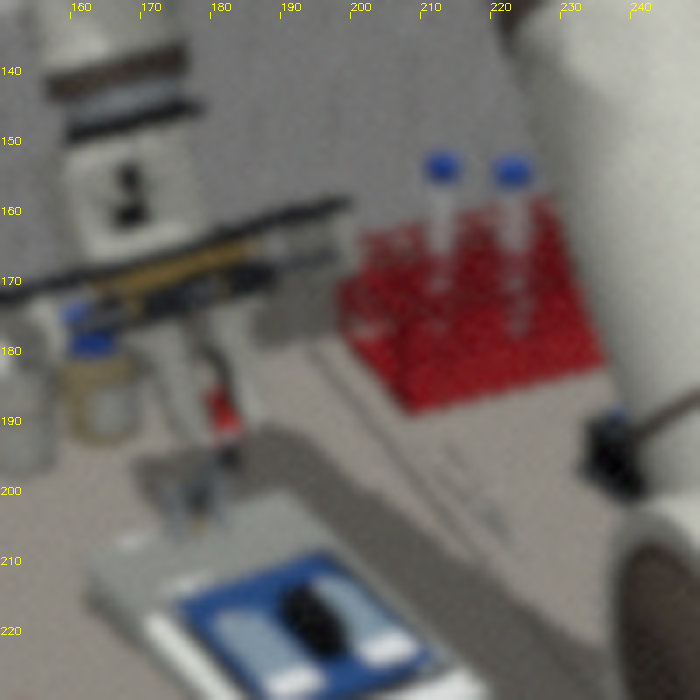

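```bash
python3 - <<'E'
from h import *
np.set_printoptions(precision=3,suppress=True)
a=np.radians(7); x=np.array([np.cos(a),np.sin(a),0]); z=np.array([0,0,1]); yw=a-np.pi/2
G0=np.array([.554,.0246,.067]); H=G0+.078*x-.015*z
def tgt(th,k=.5):
    r=G0-H; c,s=np.cos(th),np.sin(th)
    rx,rz=r@x,r@z
    g=H+x*(rx*c+rz*s)+z*(-rx*s+rz*c)
    o=down(yw,-k*th); return g+R.from_quat(o).as_matrix()[:,2]*manip.grip_depth,o,g
p,o,_=tgt(.98,.1); manip.servo_line(p,o,vel=.08); print(manip.current_clock(),manip.current_force(),manip.current_finger_gap())
effector.open_jaws(); print(manip.current_clock(),manip.current_force())
manip.servo_line(p-.03*x+.06*z,vel=.15); print(manip.current_clock())
snap('side','s9',(150,130,250,230),7)
snap('top','t9',(90,130,220,240),6)
for y in (7,-173): print(y, manip.solve_ik([*(np.array([.4946,.0182])),.10],down(np.radians(y))),manip.solve_ik([.47,.285,.1],down(np.radians(y))))
E
```

```text
19.275 [ 0.587 -5.217 -1.363] 0.015405525795510248
20.55 [-0.527  0.133 -1.034]
21.15
7 [ 0.304  0.413 -0.471  2.036  0.27   0.752 -0.21 ] [-0.175  0.509 -0.527  1.904  0.342  0.819 -0.762]
-173 [-0.954  0.666  1.133  2.075 -0.784  0.916 -2.394] [ 0.306  0.912 -1.304  1.89   0.976  1.17   1.895]
```

View pics/s9.png

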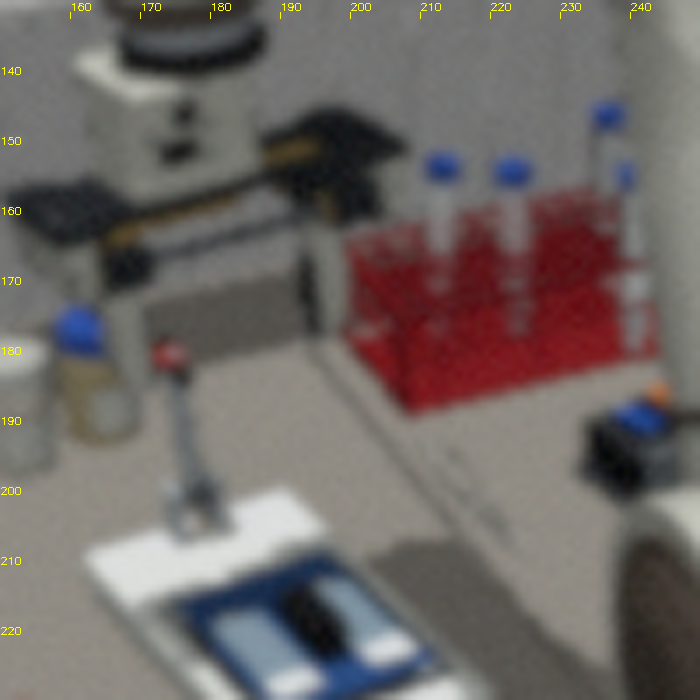

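View pics/t9.png

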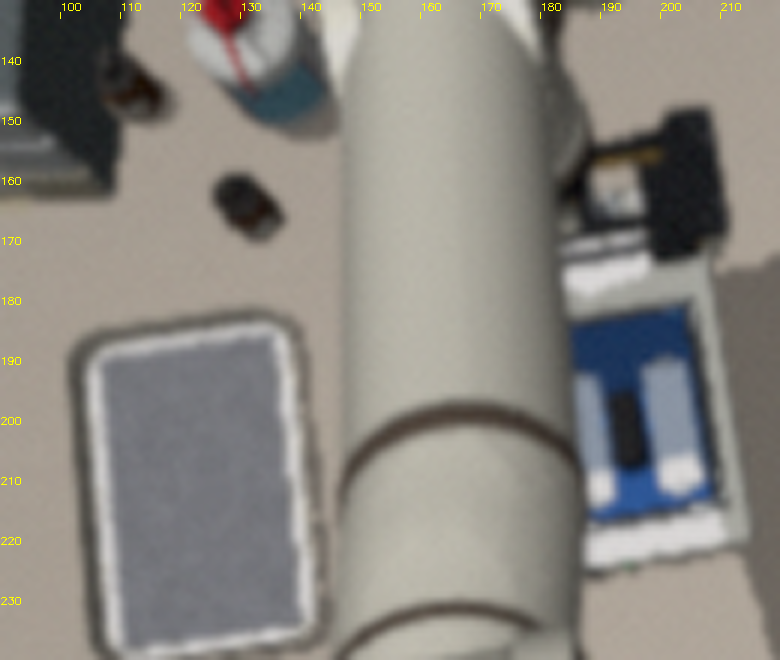

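```bash
python3 - <<'E'
from h import *
np.set_printoptions(precision=4,suppress=True)
t=cv2.imread('pics/top0.png');s=cv2.imread('pics/side0.png')
def liner(im,box,seed,tol):
    x0,y0,x1,y1=box;k=4;c=cv2.resize(im[y0:y1,x0:x1],None,fx=k,fy=k,interpolation=cv2.INTER_CUBIC); c=cv2.GaussianBlur(c,(5,5),0)
    ref=c[(seed[1]-y0)*k-12:(seed[1]-y0)*k+12,(seed[0]-x0)*k-12:(seed[0]-x0)*k+12].reshape(-1,3).mean(0)
    m=(np.abs(c.astype(float)-ref).max(2)<tol).astype(np.uint8); m=cv2.morphologyEx(m,cv2.MORPH_OPEN,np.ones((7,7)))
    n,l,st,ce=cv2.connectedComponentsWithStats(m); i=l[(seed[1]-y0)*k,(seed[0]-x0)*k]
    cs,_=cv2.findContours((l==i).astype(np.uint8),0,2); q=cv2.convexHull(max(cs,key=cv2.contourArea))[:,0]
    return (q+.5)/k-.5+[x0,y0]
for n,im,box,seed in(('top',t,(95,175,150,250),(124,212)),('side',s,(85,220,155,280),(120,252))):
    q=liner(im,box,seed,28); P=plane(n,q,.004)[:,:2]; r=cv2.minAreaRect(P.astype(np.float32)); print(n,q.min(0),q.max(0),r,cv2.boxPoints(r))
# whole outline in top
E
```

```text
top [106.875 185.875] [139.375 237.625] ((0.48250699043273926, 0.2906656265258789), (0.1848601996898651, 0.11098525673151016), 5.089186191558838) [[0.3855 0.3377]
 [0.3954 0.2272]
 [0.5795 0.2436]
 [0.5697 0.3541]]
side [ 89.375 227.125] [152.375 279.375] ((0.4963774085044861, 0.28751373291015625), (0.25567883253097534, 0.15022660791873932), 5.094951152801514) [[0.3624 0.351 ]
 [0.3757 0.2013]
 [0.6304 0.2241]
 [0.617  0.3737]]
```

```bash
python3 - <<'E'
from h import *
np.set_printoptions(precision=4,suppress=True)
print(tri([(127,233),(93,243),(146,262),(108,272)],[(137,186),(106,189.5),(141,236),(110,238)]))
o=down(np.radians(7)); p=np.array([.4945,.0184])
manip.move_pose([*p,.15],o); print(manip.current_clock(),manip.current_q(),manip.current_tool_pos())
manip.servo_line([*p,.07],vel=.15)
snap('side','s10',(150,150,250,240),7)
print(manip.current_clock(),manip.current_tool_pos())
E
```

```text
[[0.5766 0.2407 0.0064 0.0081]
 [0.5696 0.3579 0.0088 0.0075]
 [0.3874 0.2256 0.0113 0.0075]
 [0.3865 0.342  0.0169 0.0133]]
22.5583 [ 0.3198  0.3314 -0.4825  2.0022  0.2013  0.8538 -0.1526] [0.4948 0.0184 0.1498]
23.2917 [0.4954 0.0187 0.0708]
```

View pics/s10.png

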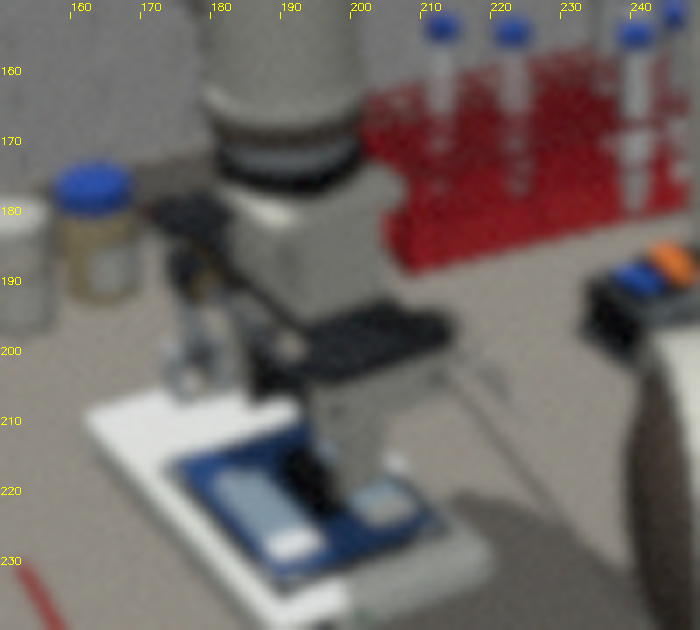

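```bash
python3 - <<'E'
from h import *
np.set_printoptions(precision=4,suppress=True)
p=np.array([.4945,.0184])
manip.servo_line([*p,.042],vel=.1); print(manip.current_clock(),manip.current_tool_pos(),manip.current_force())
effector.close(30); print(manip.current_clock(),manip.current_tool_pos(),manip.current_force(),manip.current_finger_gap())
if .043<manip.current_finger_gap()<.049:
    manip.servo_line([*p,.055],vel=.06); print(manip.current_clock(),manip.current_force(),manip.current_finger_gap())
    snap('side','s11',(150,150,250,240),7)
E
```

```text
23.725 [0.4945 0.0185 0.0421] [0.3415 0.3402 0.3643]
24.5083 [0.4946 0.0184 0.042 ] [ 0.0308 -0.5459  0.223 ] 0.04562478113433906
24.875 [ 0.3692  0.2884 -1.9024] 0.045700167495045144
```

View pics/s11.png

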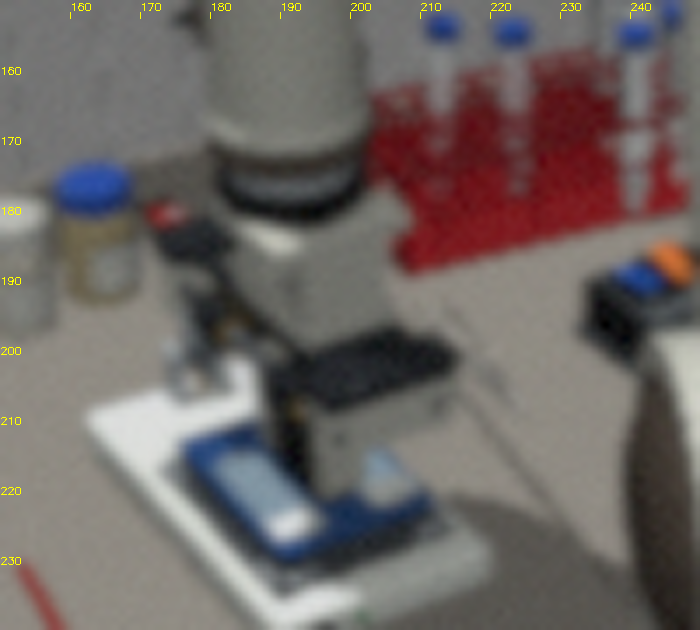

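Carrier lifted level out of the nest, gap 45.7 mm, weight about 1.7 N; finger tab still up at (174,181). Carry on to the tray.

```bash
python3 - <<'E'
from h import *
np.set_printoptions(precision=4,suppress=True)
p=np.array([.4945,.0184]); q=np.array([.468,.287])
manip.servo_line([*p,.12],vel=.12)
manip.servo_line([*q,.12],down(np.radians(5)),vel=.15); print(manip.current_clock(),manip.current_tool_pos(),manip.current_force(),manip.current_finger_gap())
manip.servo_line([*q,.045],vel=.1); print(manip.current_clock(),manip.current_tool_pos(),manip.current_finger_gap())
snap('side','s12',(70,180,200,290),6);snap('top','t12',(85,160,215,260),6)
E
```

```text
27.5667 [0.4683 0.286  0.1199] [-0.7994 -0.1143 -1.2464] 0.04557100103346592
28.4667 [0.4684 0.2874 0.0454] 0.0456116832582322
```

View pics/s12.png

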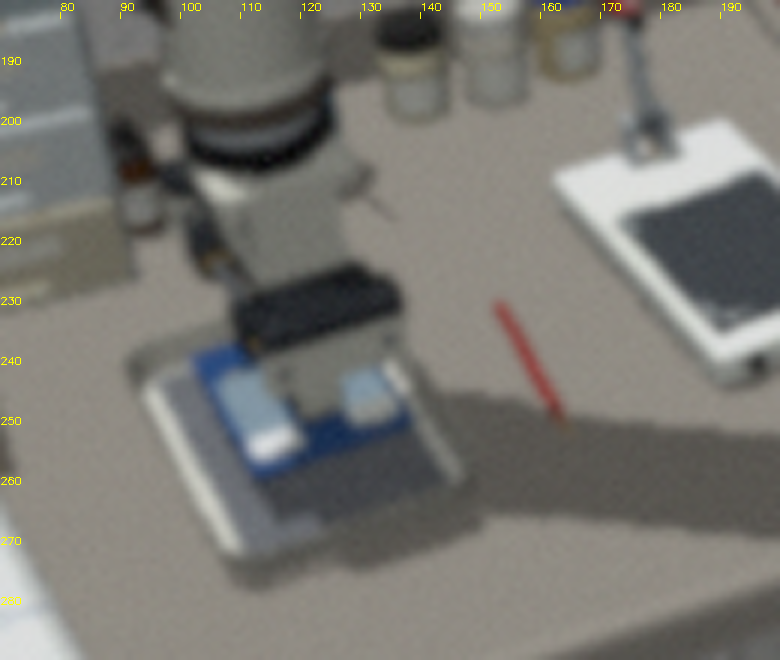

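View pics/t12.png

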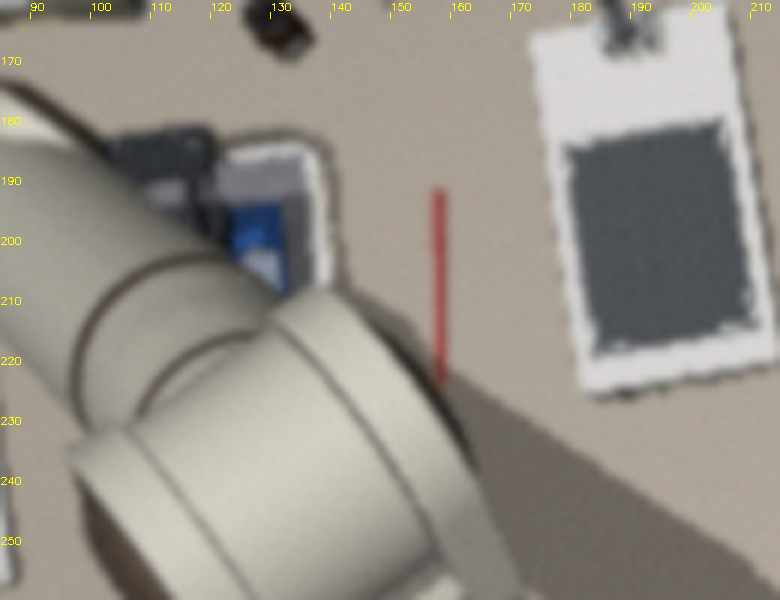

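```bash
python3 - <<'E'
from h import *
np.set_printoptions(precision=4,suppress=True)
print(plane('top',[(131.5,195),(126,193.5)],.039), plane('top',[(136.5,195),(126,186)],.006))
q=np.array([.468,.287])
for z in (.02,.0165,.0150,.0138):
    manip.servo_line([*q,z],vel=.05); f=manip.current_force(); print(z,manip.current_clock(),manip.current_tool_pos(),f)
    if f[2]>2: break
snap('side','s13',(70,180,200,290),6)
E
```

```text
[[0.5345 0.249  0.039 ]
 [0.5413 0.2694 0.039 ]] [[0.5407 0.239  0.006 ]
 [0.5775 0.2787 0.006 ]]
0.02 29.2167 [0.4678 0.2871 0.0197] [ 1.0212  0.0875 -1.8294]
0.0165 29.4667 [0.468  0.287  0.0164] [-0.503   0.2782 -0.6952]
0.015 29.7167 [0.4682 0.2871 0.0161] [-2.3869 -2.0954  7.175 ]
```

View pics/s13.png

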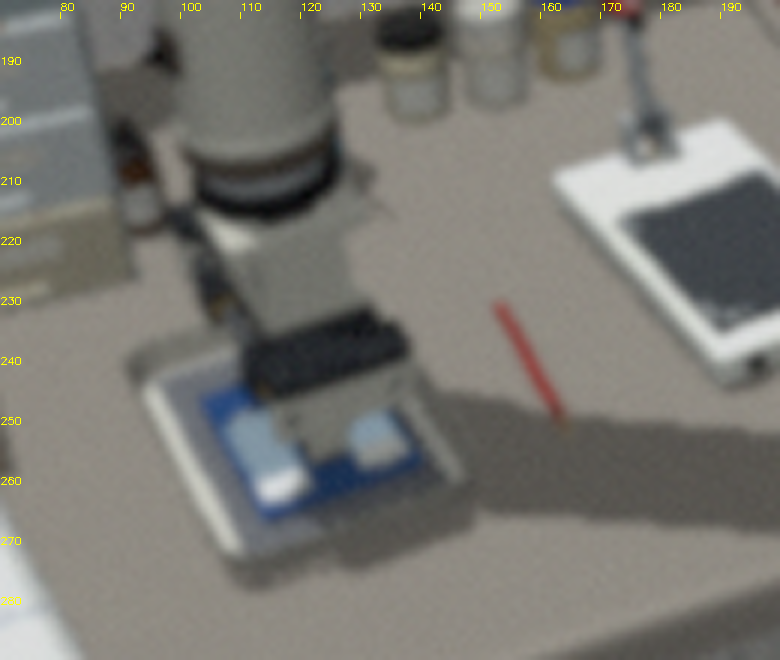

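Standing on the bottom at TCP 0.016 (predicted 0.016), well inside the rim. Release and retreat.

```bash
python3 - <<'E'
from h import *
np.set_printoptions(precision=4,suppress=True)
effector.open_jaws(); print(manip.current_clock(),manip.current_finger_gap(),manip.current_force())
manip.servo_line([.468,.287,.20],vel=.15)
manip.movej([.32,.1,-.48,2.0,.2,.95,-.15]); print(manip.current_clock(),manip.current_tool_pos(),manip.current_force())
snap('side','s14',(70,180,200,290),6);snap('top','t14',(90,150,290,240),4)
E
```

```text
30.6583 0.09216508143135006 [ 0.0359 -0.2187 -0.3915]
33.175 [ 0.4939 -0.0009  0.2571] [-0.0761  0.3637 -0.3754]
```

View pics/s14.png

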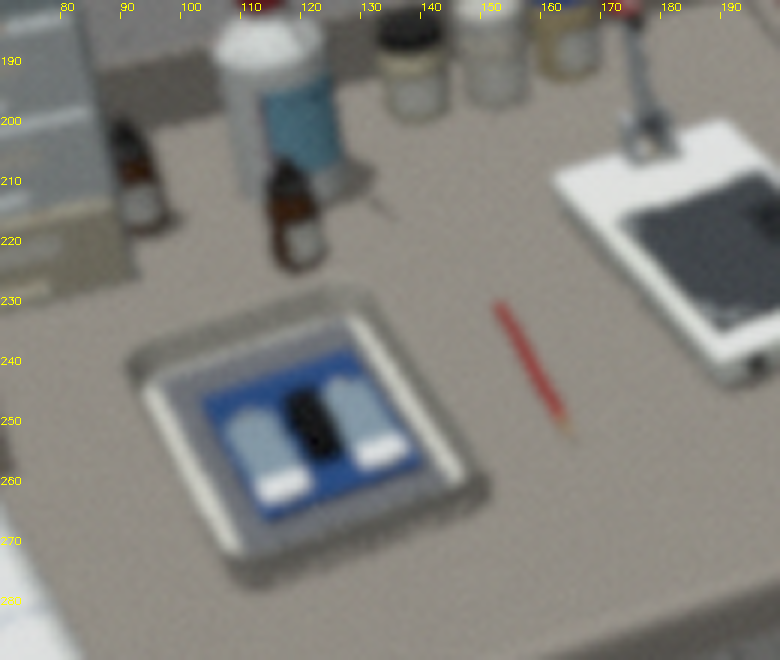

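View pics/t14.png

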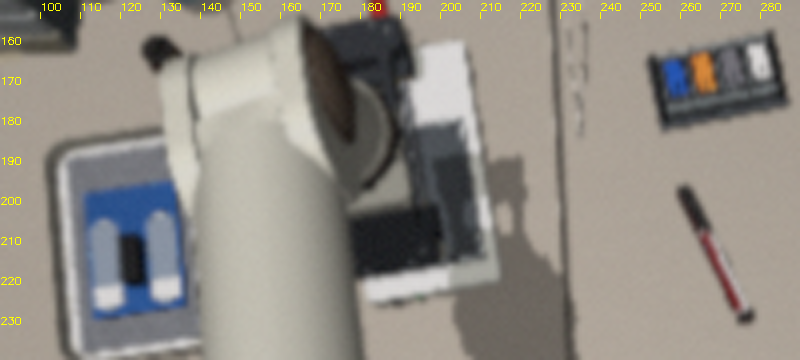

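```bash
python3 - <<'E'
from h import *
manip.hand_in(); print(manip.current_clock())
E
```

```text
the job is handed in; nothing more can be done
the job is handed in; nothing more can be done
```

The job is done and handed in at about 33 s of robot time; the hand-in gives no verdict. With the marker as a stylus I pushed the orange rocker to its stop (about 5 N) and laid the marker back flat in its place. Then I lifted the finger by its tab until it snapped up. I took the carrier out level and set it in the middle of the tray, letting go only after the bottom pushed back with about 7 N.

**Last checks:**
- **Carrier:** the final pictures show it flat and centred on the tray's liner.
- **Finger:** its arm stands up in the last pictures, and the red tab was seen up after release.
- **Rockers:** orange looks flipped. In the top view, blue, grey and white look as at the start.
- **Pencil:** it is where it was.
- **Arm:** it is clear of everything, with under 0.6 N at the wrist.

**Not fully measured or disagreeing:**
- **Marker:** the robot's base hid it from the side camera, so I placed it from the top view plus contact with the bench. Held, it appeared about 2 mm to one side of where I expected.
- **Tray bottom:** two-view heights picked by hand came out scattered, 6–17 mm against the stated 4 mm. The contact height at placing, 16 mm at the tool tip, agreed with 4 mm.
- **Joint angles:** the rocker and finger angles were judged from the pictures, not measured.

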